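# Release the cam lock and dock the vial tray

### The arm

A 6-joint arm with a two-finger parallel gripper is mounted at the origin on the work surface. World frame = base frame: x ahead of the robot, y to its left, z up, the work surface at z = 0. Lengths are in m, angles in rad, forces in N, time in s.
With the tool pointing down it reaches from about 0.35 to 0.85 m from the base axis. Payload 8.1 kg.
Tool frame: the origin (TCP) lies on the front face of the gripper's body, between the roots of the fingers; the fingertips stand 84 mm ahead of it and the grasp point (between the pads) lies 65 mm ahead of it; z points along the fingers, x is the direction in which the jaws open and shut, and the axes are right-handed (so a half turn about z gives the same grasp; the last joint's range is limited). The gripper opens to 93 mm and grips with 3 to 60 N. Pads are 15 mm wide; open, the fingers measure 128 mm over their backs; the gripper's body (75 mm by 188 mm) begins 65 mm behind the grasp point.
Start: joints at [1.086, 0.13, 1.488, -0, 1.523, -0.085], TCP at [0.234, 0.553, 0.303] pointing down, gripper open.
Joint ranges: [-2.96, 2.96], [-0.89, 2.26], [0.02, 2.5], [-1.34, 4.48], [0, 2.73], [-2.66, 2.66]. Speed limits (rad/s): [2.39, 2.39, 2.79, 3.14, 3.14, 3.14].

### API

Orientations are given as a rotation vector (axis times angle).
In Python, from bench import bot gives the robot as it stands. The module is installed in compiled form; this text tells all that it offers.
- The arm moves only by the tool arm_command, never from a script. Its argument "commands" is a list that holds one entry, the list of rows, each a list of 7 numbers: the shift along the tool's x, y, z in mm, then the turn, a rotation vector about the tool's x, y, z in degrees, then the finger opening in mm, from 0 to 93. A call has 1 to 5 rows; each row is the pose to reach, as a shift and turn from the pose commanded when the call began, along the tool's axes at that moment; what a row does not reach only later rows make up. A row lasts 1/10 s, in which the tool goes at most 50 mm and 8.59 degrees, less where a joint would pass 70% of its speed; a pose out of reach is approached as far as the arm can. A call with a gripper value outside its range is refused whole. The fingers move at their own pace and stop on an object; "newtons" is the grip in N (left out, the last holds). Time passes only in rows, so rows that repeat a pose let the fingers close. It gives the time, the measured TCP pose, the force and the opening at its end, in the units of the state.
- bot.read_state(): the state, without advancing time (a new reading comes with each control period).
- bot.read_camera(name): name is "side" or "top" or "wrist"; returns a dict with "color" (384x512x3 uint8, red, green, blue), "K" (3x3 intrinsics, pixels), "xyz" and "rotation" of the camera in the world. Camera axes: x right, y down, z forward; pixel columns grow to the right and rows downward; lengths in m; the calibration is good to about 2 mm. A picture is of the moment at which its call begins. There is no depth.
- bot.hand_in(): hands the job in, once; it reports no verdict.
The state is a dict: "t": time; "qpos": joint angles; "dq": joint speeds; "tau": joint torques, N m; "eef_pos": TCP position; "eef_rot": TCP orientation; "contact_force": force on the tool from outside, world axes, zero at the start; "wrist_torque": the same for the moment, N m; "finger_gap": opening from 0.0 (shut) to 1.0 (fully open).
Only numpy, scipy, OpenCV 4.12 (cv2) and the standard library are available. Lean on these libraries where they do the work, as an engineer would, in place of code of your own. Each camera call takes 0.05 s, during which the arm holds its last target.

### The job

The vial tray of the sampler's docking station is kept back by an eccentric cam. Without picking anything up, push the cam's upright peg round with the fingertips until the cam is at its low point, its lobe and lever pointing straight away from the tray; only then push the tray forward by its rear plate until it is fully home against the two stop blocks. Leave the three vials standing in the tray, leave the other things on the bench where they are, and take the fingers away.

Things in the scene. Friction and masses are not known exactly. Their poses are not given: they have to be found in the camera images.
- station: fixed aluminium docking station on the bench; origin on the cam's vertical pivot axis at bench height; its +x is forward (the way the tray is pushed home), z up. Base plate 12 mm thick, from x = -170 to +75 mm, y = -75 to +75 mm. Guide rails along both sides of the tray (y = +-62 mm) and two stop blocks (x = -65 to -53 mm, y = +-45 mm, 16 mm wide) reach 30 mm above the bench
- tray (a joint): how far the sliding tray has gone forward along the station's +x, m: 0 at the start, 0.036 fully home (hard stop, front edge against the stop blocks). Sliding friction about 3 N, no spring: it stays where it is left. Its front nose bar (24 mm wide, 25 mm above the bench at most, front end 56 mm behind the pivot at 0) runs straight against the cam's rim: with the cam high or part way it is blocked, with the cam within about 0.45 rad of its low point it can go fully home
- tray_push (a point): centre of the rear face of the tray's upright push plate, 48 mm above the bench; the plate is 70 mm wide, 8 mm thick and its top is 75 mm above the bench; point x axis = forward. The plate faces backwards and starts 153 mm behind the pivot. In front of it is the grey tray block, 44 mm long, 110 mm wide, top 37 mm above the bench, with three vials side by side (tops 67 mm above the bench)
- cam (a joint): angle of the cam, rad, counter-clockwise seen from above: 0 = high point, lobe and lever straight towards the tray (station -x); +3.14 or -3.14 = low point, lobe and lever straight away from the tray (station +x). It turns either way, between stops at -3.4 and +3.4, and stays where it is left (friction 0.2 N m, about 4 N at the peg)
- cam_axis (a point): cam pivot, 35 mm above the bench (top of the hub). The cam is a dark steel disc 72 mm in diameter, 12 mm thick, top 25 mm above the bench, pivoted 18 mm off its centre, so its rim lies 18 mm (low) to 54 mm (high) from the pivot. A lighter 14 mm wide steel lever lies on it, top 34 mm above the bench, pointing along the lobe. The point's -x axis points along the lever
- cam_peg (a point): centre of the top of the upright black peg at the lever's end: 14 mm diameter, from 34 to 80 mm above the bench, 55 mm from the pivot; push it sideways to turn the cam. Nothing else within its circle stands higher than 36 mm above the bench
- vial0: one of the three capped glass vials standing in the tray, 22.4 mm diameter, 46 mm tall, origin at the centre of its underside (21 mm above the bench); leave it in its well (station -y side)
- vial1: one of the three capped glass vials standing in the tray, 22.4 mm diameter, 46 mm tall, origin at the centre of its underside (21 mm above the bench); leave it in its well (middle)
- vial2: one of the three capped glass vials standing in the tray, 22.4 mm diameter, 46 mm tall, origin at the centre of its underside (21 mm above the bench); leave it in its well (station +y side)
- spare_vial: bystander: a vial of the same kind standing on the bench about 130 mm to the left (station +y) of the pivot; origin under its centre
- amber_bottle: bystander: amber bottle, 66 mm diameter, 120 mm tall, beside the tray, at least 145 mm from the station's middle line; origin under its centre
- beaker: bystander: open glass beaker, 72 mm diameter, 85 mm tall, beside the tray, at least 145 mm from the middle line; origin under its centre
- wrench: bystander: steel wrench 130 mm long lying on the bench to the right (station -y) of the cam
- tip_box: bystander: white box 85 x 120 x 55 mm far to the left
- wash_bottle: bystander: white bottle, 68 mm diameter, 160 mm tall, far to the right
- jar: bystander: glass jar, 70 mm diameter, 80 mm tall, far to the left

How it is judged:
On the way:
1. the cam is at its low point (within 0.54 rad) while the tray is still back (less than 14 mm forward) ((value of joint cam above 2.6 rad or value of joint cam below -2.6 rad) and value of joint tray below 0.014 m), for 0.1 s.
At the end, for the whole second after the job is handed in: the tray is fully home (at least 33.5 of its 36 mm) and at rest, the cam still at its low point (within 0.54 rad), and the three vials stand in their wells (less than 0.2 rad of tilt, not raised by 7 mm) ((value of joint cam above 2.6 rad or value of joint cam below -2.6 rad) and value of joint tray above 0.0335 m and velocity of joint tray below 0.005 m/s and angle between each of vial0, vial1, vial2's own z axis and vertical below 0.2 rad and z of each of vial0, vial1, vial2 in the frame of tray_push below -0.02 m); the robot touches nothing.
It fails at once if a vial is lifted out of its well (10 mm) or tipped (height (world z) of any of vial0, vial1, vial2 above 0.031 m or angle between any of vial0, vial1, vial2's own z axis and vertical above 0.4 rad).
It fails at once if a bystander is lifted, knocked over or shifted by more than 20 mm (distance of any of spare_vial, amber_bottle, beaker, wrench, tip_box, wash_bottle, jar from where it was at the start of the episode above 0.02 m or angle between any of spare_vial, amber_bottle, beaker, wrench, tip_box, wash_bottle, jar's own z axis and vertical above 0.4 rad).
It also fails if it takes over 58 s, if anything falls off the work surface, if the arm or the gripper's body presses on something with over 40 N, if the wrist force passes 120 N, or if a joint passes its speed limit or range.

## Working session

There is one attempt and no reset: what is moved stays moved. The work goes in short steps, Python scripts to look and compute and a tool call to move; the robot and the scene stay as the last step left them, time stands still between calls to the robot, and variables do not carry over. Pictures are saved under pics/ and viewed, and the job is handed in when it is done.

Besides the shell and the picture viewer there is one more tool, called after "Emit:" by a JSON object that holds its "name" and its "arguments". arm_command: Moves the arm, as the interface text tells. Its arguments: {"type":"object","properties":{"commands":{"type":"array","items":{"type":"array","items":{"type":"array","items":{"type":"number"}}}},"newtons":{"type":"number"}},"required":["commands"]}

```bash
mkdir -p pics; python3 - <<'E'
from bench import bot
import cv2,numpy as np
s=bot.read_state()
for k in s: print(k,s[k])
for n in ("top","side","wrist"):
    c=bot.read_camera(n); cv2.imwrite(f"pics/{n}0.png",c["color"][:,:,::-1])
    print(n,c["K"],c["xyz"],c["rotation"])
E
```

```text
t 0.0
qpos [ 1.08561259e+00  1.31154715e-01  1.48928712e+00 -7.10543345e-06
  1.52303362e+00 -8.54128659e-02]
dq [-0.00023604  0.00022578  0.00091224  0.00033671  0.00115136 -0.00043176]
tau [-2.47487042e-04 -5.59803522e+01 -4.91787994e+01  7.67135806e-02
  3.49573698e-02 -2.61704354e-04]
eef_pos [0.23331127 0.55231269 0.30168688]
eef_rot [ 2.61753513e+00  1.73562571e+00 -2.58920526e-03]
contact_force [-0.37487156 -0.90383977 -0.40712538]
wrist_torque [-0.01900918 -0.00583445  0.01782478]
finger_gap 0.9962123869362639
top [[411.22212312   0.         256.60613472]
 [  0.         411.22212312 193.65211643]
 [  0.           0.           1.        ]] [0.31462555 0.00373218 1.28784032] [-2.19356869  2.0245816  -0.21369526]
side [[395.42854476   0.         254.79095443]
 [  0.         395.42854476 189.83483744]
 [  0.           0.           1.        ]] [ 0.35687798 -0.97401479  0.91975394] [-2.25084816  0.20734767 -0.12739003]
wrist [[272.23087879   0.         255.85260791]
 [  0.         272.23087879 190.04103152]
 [  0.           0.           1.        ]] [0.1700479  0.57929932 0.38414281] [2.4410912  1.61640408 0.19914809]
```

View pics/top0.png

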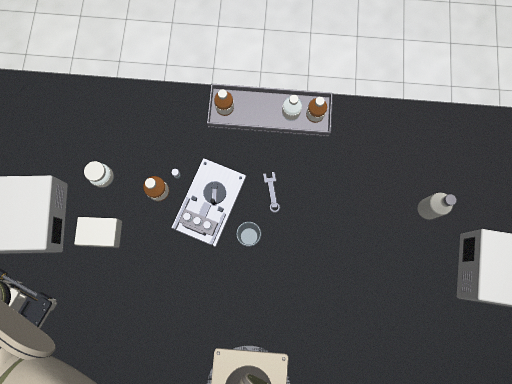

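View pics/side0.png

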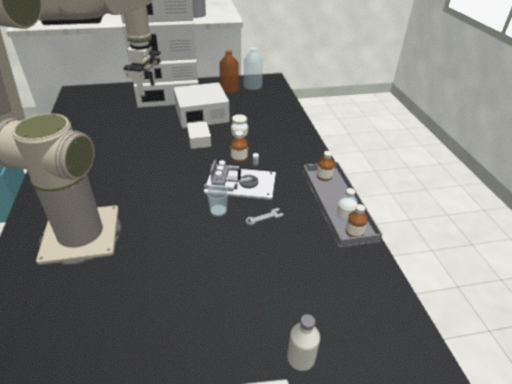

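View pics/wrist0.png

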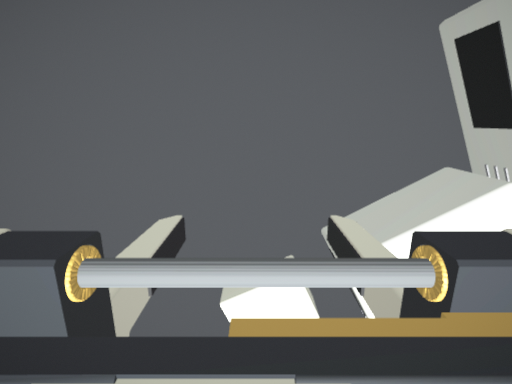

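```bash
cat > h.py <<'E'
from bench import bot
import cv2,numpy as np
from scipy.spatial.transform import Rotation as R
def cam(n): return bot.read_camera(n)
def px2w(c,uv,z):
    r=R.from_rotvec(c["rotation"]).as_matrix(); d=r@np.linalg.inv(c["K"])@np.array([uv[0],uv[1],1.])
    return np.array(c["xyz"])+d*(z-c["xyz"][2])/d[2]
def w2px(c,p):
    r=R.from_rotvec(c["rotation"]).as_matrix(); q=c["K"]@(r.T@(np.array(p)-c["xyz"])); return q[:2]/q[2]
def crop(c,u0,v0,w,h,f,name,marks=()):
    im=np.ascontiguousarray(c["color"][v0:v0+h,u0:u0+w,::-1])
    im=cv2.resize(im,None,fx=f,fy=f,interpolation=cv2.INTER_CUBIC)
    for m in marks:
        x,y=(m[0]-u0+.5)*f,(m[1]-v0+.5)*f
        cv2.circle(im,(int(x),int(y)),3,(0,255,0),1)
    cv2.imwrite("pics/"+name,im)
E
python3 - <<'E'
from h import *
c=cam("top"); crop(c,165,150,100,105,6,"t1.png")
c=cam("side"); crop(c,195,150,100,75,8,"s1.png")
E
```

```text
(no output)
```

View pics/t1.png

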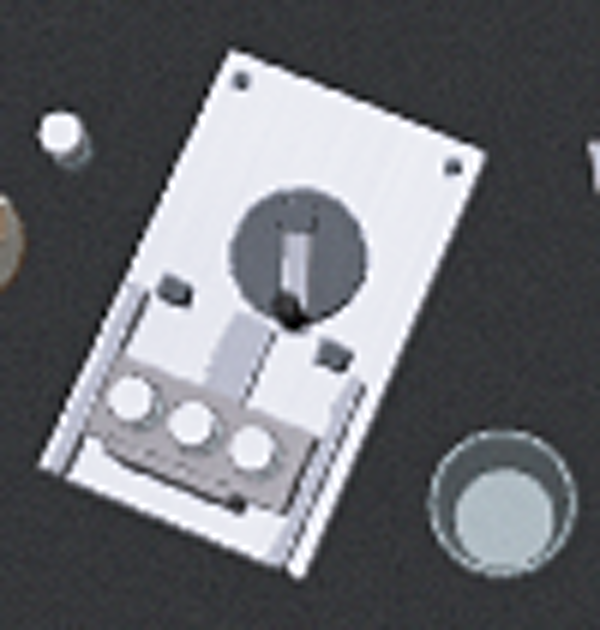

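View pics/s1.png

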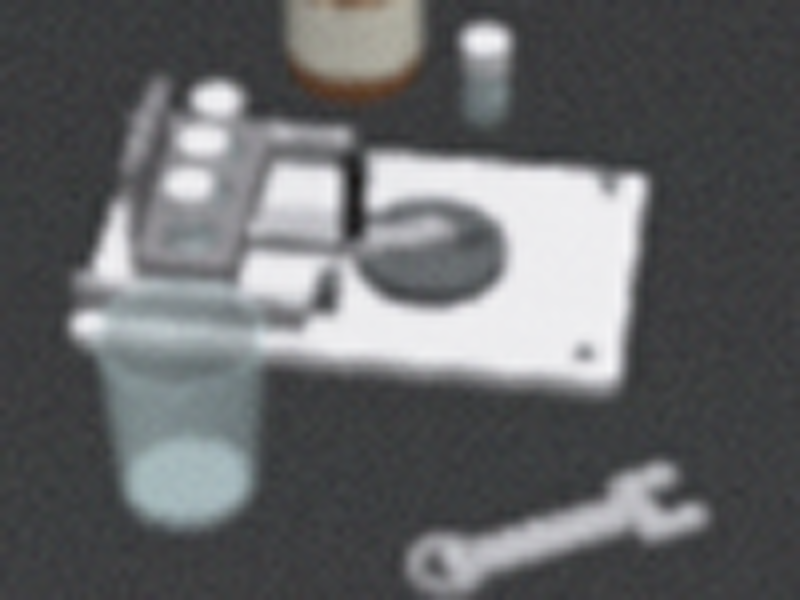

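```bash
python3 - <<'E'
from h import *
from scipy.optimize import least_squares
c=cam("top"); s=cam("side")
f=lambda p,u0,v0,k:((p[0]+.5)/k+u0-.5,(p[1]+.5)/k+v0-.5)
T=[f(p,165,150,6) for p in [(232,52),(486,152),(302,578),(40,467)]]
S=[f(p,195,150,8) for p in [(648,172),(618,382),(75,315)]]
L=[(.075,.075),(.075,-.075),(-.17,-.075),(-.17,.075)]
def st(x,p,z):
    co,si=np.cos(x[2]),np.sin(x[2]); return [x[0]+co*p[0]-si*p[1],x[1]+si*p[0]+co*p[1],z]
def res(x,side):
    r=[w2px(c,st(x,l,.012))-t for l,t in zip(L,T)]
    if side: r+=[w2px(s,st(x,l,.012))-t for l,t in zip(L,S)]
    return np.ravel(r)
for side in(0,1):
    o=least_squares(res,[.5,.1,0,],args=(side,)); x=o.x
    print(x,np.degrees(x[2]),np.round(o.fun,1))
    inv=lambda w:np.array([[np.cos(x[2]),np.sin(x[2])],[-np.sin(x[2]),np.cos(x[2])]])@(w[:2]-x[:2])
    for n,p,z in [("disc",(299,255),.025),("pegtop",(291,318),.08),("levertail",(296,232),.034),("v",(131,399),.067),("v",(192,424),.067),("v",(252,449),.067),("plateL",(108,455),.075),("plateR",(240,505),.075),("spare",(62,133),.046),("beakertop",(503,503),.085)]:
        w=px2w(c,f(p,165,150,6),z); print(n,np.round(w[:2],4),np.round(inv(w)*1000,1))
    print("pegside",[np.round(inv(px2w(s,f((358,155),195,150,8),.08))*1000,1)])
    a=[px2w(c,(155,186),.12),px2w(c,(152,182),.12)];print("amber",a[0],inv(a[0]))
# overlay
h={0:0}
marks=[w2px(c,st(x,l,.012)) for l in L]+[w2px(c,st(x,(0,0),.035))]
crop(c,165,150,100,105,6,"t2.png",marks)
E
```

```text
[ 0.59077194  0.15369804 -0.31304576] -17.936201022248415 [-0.2 -0.5  0.3  0.1  0.2  0.2 -0.3  0.2]
disc [0.5728 0.1524] [-16.7  -6.7]
pegtop [0.5293 0.1467] [-56.3 -25.6]
levertail [0.583  0.1542] [-7.6 -2. ]
v [0.4842 0.2237] [-122.9   33.8]
v [0.4742 0.192 ] [-122.7    0.5]
v [0.4641 0.1609] [-122.7  -32.2]
plateL [0.4545 0.2304] [-153.3   31. ]
plateR [0.4351 0.1628] [-150.9  -39.3]
spare [0.6231 0.2792] [ -7.9 129.3]
beakertop [0.4453 0.0337] [-101.4 -159. ]
pegside [array([-48.3, -16.3])]
amber [0.5574607  0.31534932 0.12      ] [-0.08147408  0.14353657]
[ 0.5917327   0.15437435 -0.31573951] -18.09054156837134 [-0.3 -0.8  0.2 -0.1 -0.2 -0.1 -0.6 -0.3 -0.6  0.9 -0.3 -0.3 -0.3  1.6]
disc [0.5728 0.1524] [-17.4  -7.7]
pegtop [0.5293 0.1467] [-57.  -26.7]
levertail [0.583  0.1542] [-8.3 -2.9]
v [0.4842 0.2237] [-123.7   32.5]
v [0.4742 0.192 ] [-123.4   -0.8]
v [0.4641 0.1609] [-123.3  -33.5]
plateL [0.4545 0.2304] [-154.1   29.6]
plateR [0.4351 0.1628] [-151.5  -40.6]
spare [0.6231 0.2792] [ -9.  128.4]
beakertop [0.4453 0.0337] [-101.7 -160.2]
pegside [array([-49. , -17.4])]
amber [0.5574607  0.31534932 0.12      ] [-0.0825637   0.14237536]
```

View pics/t2.png

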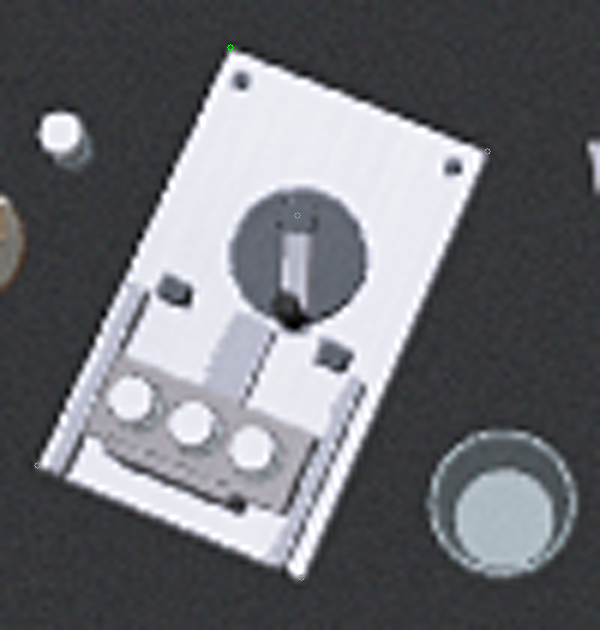

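```bash
cat >> h.py <<'E'
PX,PY,YAW=.591,.154,-.3142
def s2w(x,y,ztip):  # mm station -> world m TCP
    c,s=np.cos(YAW),np.sin(YAW); return np.array([PX+(c*x-s*y)/1e3,PY+(s*x+c*y)/1e3,(ztip+84)/1e3])
def w2s(p):
    c,s=np.cos(YAW),np.sin(YAW); d=(np.array(p)-[PX,PY,.084])*1e3; return np.array([c*d[0]+s*d[1],-s*d[0]+c*d[1],d[2]])
def down(yaw): # world yaw of tool x
    return R.from_matrix(np.array([[np.cos(yaw),np.sin(yaw),0],[np.sin(yaw),-np.cos(yaw),0],[0,0,-1]]))
def info():
    s=bot.read_state(); r=R.from_rotvec(s["eef_rot"]); x=r.as_matrix()[:,0]
    print("t",round(s["t"],2),"st",np.round(w2s(s["eef_pos"]),1),"yaw",round(np.arctan2(x[1],x[0]),3),"F",np.round(s["contact_force"],1),"q",np.round(s["qpos"],2),"gap",round(s["finger_gap"],3))
    return s
def plan(wps,grip=0):
    s=info(); r=R.from_rotvec(s["eef_rot"])
    for (x,y,z,yaw) in wps:
        d=r.inv().apply(s2w(x,y,z)-s["eef_pos"])*1e3; v=np.degrees((r.inv()*down(yaw)).as_rotvec())
        print([round(float(a),1) for a in d]+[round(float(a),1) for a in v]+[grip])
E
python3 - <<'E'
from h import *
plan([(-60,0,216,0.05),(-60,0,100,.05),(-60,0,46,.05)])
E
```

```text
t 0.35 st [-463.2  268.6  218.5] yaw 1.171 F [0.2 0.  0.3] q [ 1.09  0.13  1.49 -0.    1.52 -0.09] gap 0.998
[-233.2, 424.7, 2.6, 0.0, 0.0, 64.2, 0]
[-233.1, 424.7, 118.6, 0.0, 0.0, 64.2, 0]
[-233.1, 424.7, 172.6, 0.0, 0.0, 64.2, 0]
```

Emit:
{"name": "arm_command", "arguments": {"commands": [[[-47,85,0,0,0,8,0],[-93,170,0,0,0,16,0],[-140,255,0,0,0,24,0],[-186,340,0,0,0,32,0],[-233,425,2.6,0,0,40,0]]]}}

```text
t: 0.85
eef_pos: [0.3895, 0.3551, 0.3026]
eef_rot: [-3.056, -0.728, -0.001]
contact_force: [0.0, 0.2, -0.1]
finger_gap: 0.619
```

```bash
python3 - <<'E'
from h import *
plan([(-60,0,200,0.05),(-60,0,110,.05),(-60,0,46,.05)])
E
```

```text
t 0.85 st [-253.7  129.   218.6] yaw 0.468 F [ 0.   0.2 -0.1] q [ 0.64 -0.07  1.69 -0.    1.52  0.17] gap 0.619
[46.6, 228.0, 18.6, -0.0, -0.0, 23.9, 0]
[46.6, 228.0, 108.6, -0.0, -0.0, 23.9, 0]
[46.5, 228.0, 172.6, -0.0, -0.0, 23.9, 0]
```

Emit:
{"name": "arm_command", "arguments": {"commands": [[[10,48,0,0,0,5,0],[20,96,5,0,0,10,0],[30,144,10,0,0,15,0],[38,186,18,0,0,20,0],[46,215,18,0,0,23,0]]]}}

```text
t: 1.35
eef_pos: [0.5284, 0.1834, 0.2831]
eef_rot: [3.139, 0.104, -0.002]
contact_force: [-0.3, 0.5, 0.5]
finger_gap: 0.187
```

```bash
python3 - <<'E'
from h import *
plan([(-60,0,200,0.05),(-60,0,110,.05),(-60,0,46,.05)])
E
```

```text
t 1.35 st [-68.6   8.6 199.1] yaw 0.066 F [-0.3  0.5  0.5] q [ 0.24  0.03  1.63 -0.    1.48  0.18] gap 0.187
[4.8, 11.2, -0.9, 0.0, 0.1, 0.9, 0]
[4.9, 11.2, 89.1, 0.0, 0.1, 0.9, 0]
[5.0, 11.1, 153.1, 0.0, 0.1, 0.9, 0]
```

Emit:
{"name": "arm_command", "arguments": {"commands": [[[5,11,40,0,0,1,0],[5,11,80,0,0,1,0],[5,11,90,0,0,1,0],[5,11,90,0,0,1,0]]]}}

```text
t: 1.75
eef_pos: [0.5319, 0.1754, 0.1924]
eef_rot: [3.14, 0.085, -0.007]
contact_force: [-0.2, -0.2, 0.8]
finger_gap: 0.005
```

```bash
python3 - <<'E'
from h import *
plan([(-60,0,46,.05)])
for n in("wrist","top","side"):
    c=cam(n); 
    if n=="wrist": cv2.imwrite("pics/w2.png",c["color"][:,:,::-1])
    if n=="top": crop(c,165,130,100,125,5,"t3.png")
    if n=="side": crop(c,185,120,110,90,7,"s3.png")
E
```

```text
t 1.75 st [-62.8   2.1 108.4] yaw 0.054 F [-0.2 -0.2  0.8] q [0.23 0.11 1.72 0.   1.32 0.17] gap 0.005
[2.1, 2.9, 62.4, 0.0, 0.3, 0.2, 0]
```

View pics/w2.png

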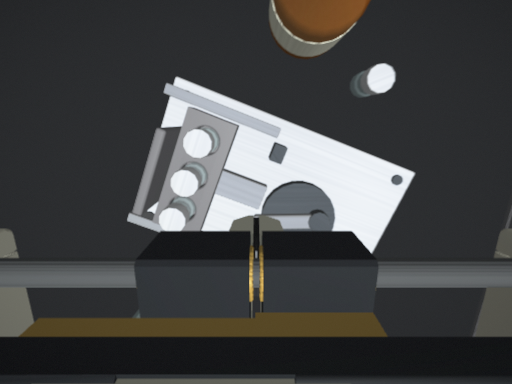

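View pics/s3.png

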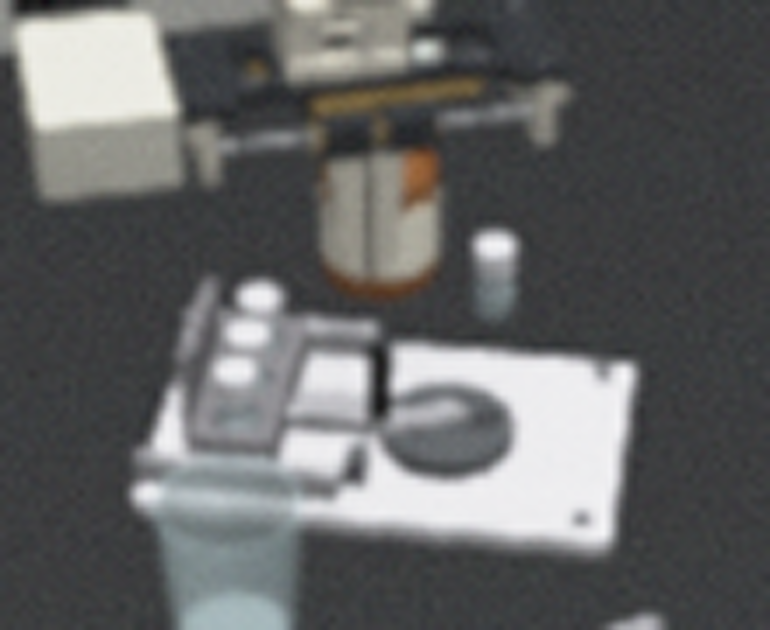

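Emit:
{"name": "arm_command", "arguments": {"commands": [[[0,0,30,0,0.3,0,0],[0,0,50,0,0.3,0,0],[0,0,62,0,0.3,0,0],[0,0,62,0,0.3,0,0]]]}}

```text
t: 2.3
eef_pos: [0.533, 0.1758, 0.132]
eef_rot: [3.14, 0.086, 0.007]
contact_force: [-0.8, -0.3, 0.1]
finger_gap: 0.006
```

```bash
python3 - <<'E'
from h import *
c=cam("top"); crop(c,165,130,100,125,5,"t4.png")
def arc(ths,lag=16):
    # finger centre behind peg tangentially, tool x radial (yaw capped)
    w=[]
    for th in ths:
        p=55*np.array([-np.cos(th),-np.sin(th)])-lag*np.array([np.sin(th),-np.cos(th)])
        yaw=YAW+th-0.05*0
        w.append((p[0],p[1],46,min(yaw,2.55)))
    return w
plan(arc([.35,.4,.5,.6,.7]))
E
cat >> h.py <<'E'
def arc(ths,lag=16,ymax=2.55):
    w=[]
    for th in ths:
        p=55*np.array([-np.cos(th),-np.sin(th)])-lag*np.array([np.sin(th),-np.cos(th)])
        w.append((p[0],p[1],46,min(YAW+th,ymax)))
    return w
E
```

```text
t 2.35 st [-61.3   3.1  49.1] yaw 0.054 F [-0.5  0.2  0.2] q [ 0.23  0.17  1.76 -0.    1.2   0.17] gap 0.004
[1.4, 8.0, 3.1, -0.0, -0.3, 1.1, 0]
[0.6, 10.7, 3.1, -0.0, -0.3, -1.8, 0]
[-0.5, 16.4, 3.1, 0.0, -0.3, -7.5, 0]
[-1.1, 22.0, 3.1, 0.0, -0.3, -13.3, 0]
[-1.1, 27.8, 3.1, 0.0, -0.3, -19.0, 0]
```

View pics/t4.png

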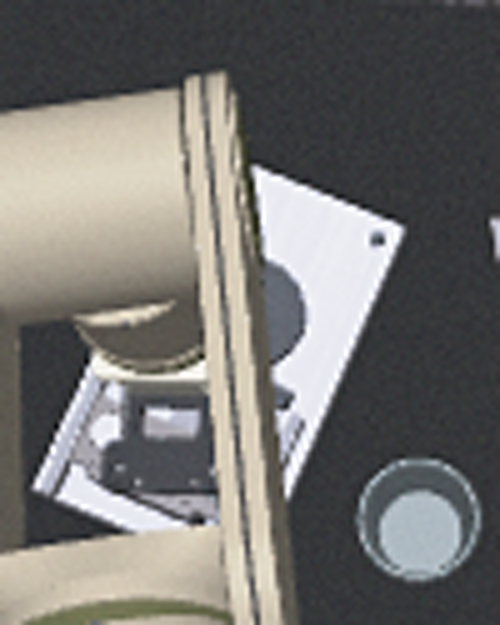

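Emit:
{"name": "arm_command", "arguments": {"commands": [[[1.4,5,3,0,0,0,0],[1,10,3,0,0,-2,0],[0,16,3,0,0,-7.5,0],[-1,22,3,0,0,-13,0],[-1,28,3,0,0,-19,0]]]}}

```text
t: 2.85
eef_pos: [0.5349, 0.148, 0.1308]
eef_rot: [-3.082, -0.608, -0.013]
contact_force: [0.4, 5.9, -1.4]
finger_gap: 0.007
```

```bash
python3 - <<'E'
from h import *
plan(arc([.8,.9,1.0,1.1,1.2]))
c=cam("side"); crop(c,195,140,100,80,8,"s5.png")
c=cam("wrist");cv2.imwrite("pics/w5.png",c["color"][:,:,::-1])
E
```

```text
t 2.85 st [-51.5 -23.   46.8] yaw 0.39 F [ 0.4  5.9 -1.4] q [ 0.18  0.16  1.79  0.    1.19 -0.21] gap 0.007
[-2.1, 5.1, 0.8, 0.1, -0.5, -5.5, 0]
[-2.9, 10.8, 0.8, 0.1, -0.5, -11.2, 0]
[-3.1, 16.5, 0.8, 0.1, -0.5, -17.0, 0]
[-2.8, 22.2, 0.8, 0.2, -0.5, -22.7, 0]
[-1.9, 27.9, 0.9, 0.2, -0.4, -28.4, 0]
```

View pics/s5.png

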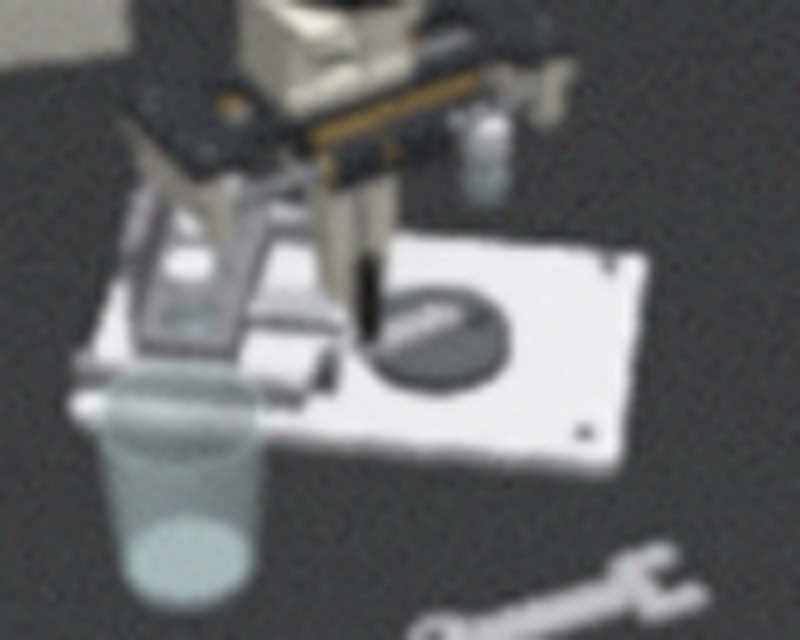

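View pics/w5.png

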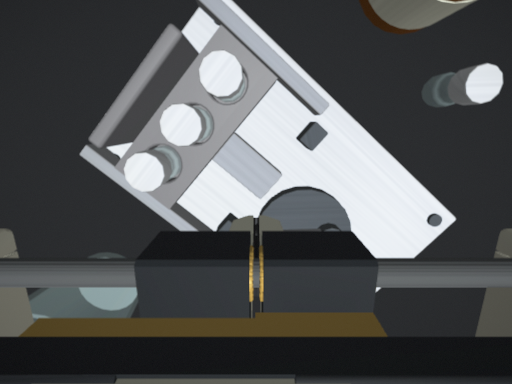

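Emit:
{"name": "arm_command", "arguments": {"commands": [[[-2,5,1,0,0,-5.5,0],[-3,11,1,0,0,-11,0],[-3,16.5,1,0,0,-17,0],[-3,22,1,0,0,-22.5,0],[-2,28,1,0,0,-28.5,0]]]}}

```text
t: 3.45
eef_pos: [0.5432, 0.1216, 0.1295]
eef_rot: [2.839, 1.343, 0.011]
contact_force: [-0.5, 5.5, 1.0]
finger_gap: 0.002
```

```bash
python3 - <<'E'
from h import *
plan(arc([1.3,1.4,1.5,1.6,1.7]))
E
```

```text
t 3.45 st [-35.4 -45.6  45.5] yaw 0.884 F [-0.5  5.5  1. ] q [ 0.13  0.16  1.78  0.    1.19 -0.76] gap 0.002
[-0.9, 6.1, -0.5, 0.3, -0.3, -5.8, 0]
[-1.7, 11.7, -0.5, 0.3, -0.3, -11.6, 0]
[-1.9, 17.5, -0.4, 0.3, -0.3, -17.3, 0]
[-1.5, 23.2, -0.4, 0.3, -0.3, -23.0, 0]
[-0.5, 28.8, -0.4, 0.3, -0.3, -28.8, 0]
```

Emit:
{"name": "arm_command", "arguments": {"commands": [[[-1,6,0,0,0,-6,0],[-2,12,0,0,0,-11.5,0],[-2,17.5,0,0,0,-17,0],[-1.5,23,0,0,0,-23,0],[-0.5,29,0,0,0,-29,0]]]}}

```text
t: 3.95
eef_pos: [0.5649, 0.1027, 0.1294]
eef_rot: [2.411, 2.01, 0.008]
contact_force: [-3.0, 5.0, 1.5]
finger_gap: 0.003
```

```bash
python3 - <<'E'
from h import *
plan(arc([1.8,1.9,2.0,2.1,2.2]))
c=cam("side"); crop(c,195,140,100,80,8,"s6.png")
E
```

```text
t 3.95 st [ -8.9 -56.8  45.4] yaw 1.39 F [-3.   5.   1.5] q [ 0.09  0.21  1.73  0.    1.2  -1.3 ] gap 0.003
[-1.2, 5.8, -0.6, 0.3, -0.1, -5.5, 0]
[-2.0, 11.4, -0.5, 0.3, -0.1, -11.2, 0]
[-2.2, 17.2, -0.5, 0.3, -0.1, -16.9, 0]
[-1.8, 22.9, -0.5, 0.3, -0.1, -22.7, 0]
[-0.9, 28.5, -0.4, 0.3, -0.1, -28.4, 0]
```

View pics/s6.png

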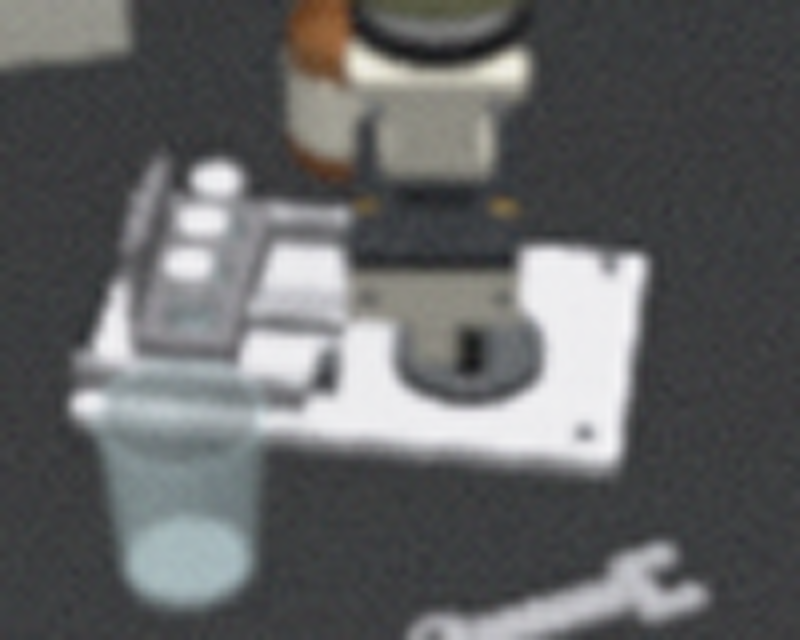

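Emit:
{"name": "arm_command", "arguments": {"commands": [[[-1,6,0,0,0,-5.5,0],[-2,11.5,0,0,0,-11,0],[-2,17,0,0,0,-17,0],[-2,23,0,0,0,-22.5,0],[-1,28.5,0,0,0,-28.5,0]]]}}

```text
t: 4.5
eef_pos: [0.5922, 0.0961, 0.129]
eef_rot: [1.844, 2.54, 0.004]
contact_force: [-4.1, 1.6, 1.8]
finger_gap: 0.008
```

```bash
python3 - <<'E'
from h import *
plan(arc([2.3,2.4,2.5,2.6,2.7]))
E
```

```text
t 4.5 st [ 19.1 -54.7  45. ] yaw 1.886 F [-4.1  1.6  1.8] q [ 0.08  0.27  1.65 -0.    1.21 -1.81] gap 0.008
[-0.9, 6.4, -1.0, 0.2, 0.1, -5.7, 0]
[-1.6, 12.0, -1.0, 0.2, 0.1, -11.5, 0]
[-1.8, 17.8, -1.0, 0.2, 0.1, -17.2, 0]
[-1.4, 23.5, -0.9, 0.2, 0.1, -22.9, 0]
[-0.5, 29.1, -0.9, 0.2, 0.1, -28.7, 0]
```

Emit:
{"name": "arm_command", "arguments": {"commands": [[[-1,6.5,-1,0,0,-6,0],[-1.5,12,-1,0,0,-11.5,0],[-2,18,-1,0,0,-17,0],[-1.5,23.5,-1,0,0,-23,0],[-0.5,29,-1,0,0,-28.5,0]]]}}

```text
t: 5.0
eef_pos: [0.6195, 0.1039, 0.1293]
eef_rot: [1.162, 2.915, 0.0]
contact_force: [-3.9, -1.9, -0.8]
finger_gap: 0.006
```

```bash
python3 - <<'E'
from h import *
plan(arc([2.8,2.9,3.0,3.08,3.14]))
c=cam("side"); crop(c,195,140,100,80,8,"s7.png")
c=cam("top"); crop(c,165,130,100,125,5,"t7.png")
E
```

```text
t 5.0 st [ 42.6 -38.8  45.3] yaw 2.383 F [-3.9 -1.9 -0.8] q [ 0.09  0.34  1.57 -0.    1.23 -2.3 ] gap 0.006
[-1.2, 6.5, -0.7, 0.1, 0.2, -5.9, 0]
[-1.9, 12.1, -0.7, 0.1, 0.2, -9.6, 0]
[-2.1, 17.9, -0.7, 0.1, 0.2, -9.6, 0]
[-1.8, 22.4, -0.6, 0.1, 0.2, -9.6, 0]
[-1.4, 25.8, -0.6, 0.1, 0.2, -9.6, 0]
```

View pics/s7.png

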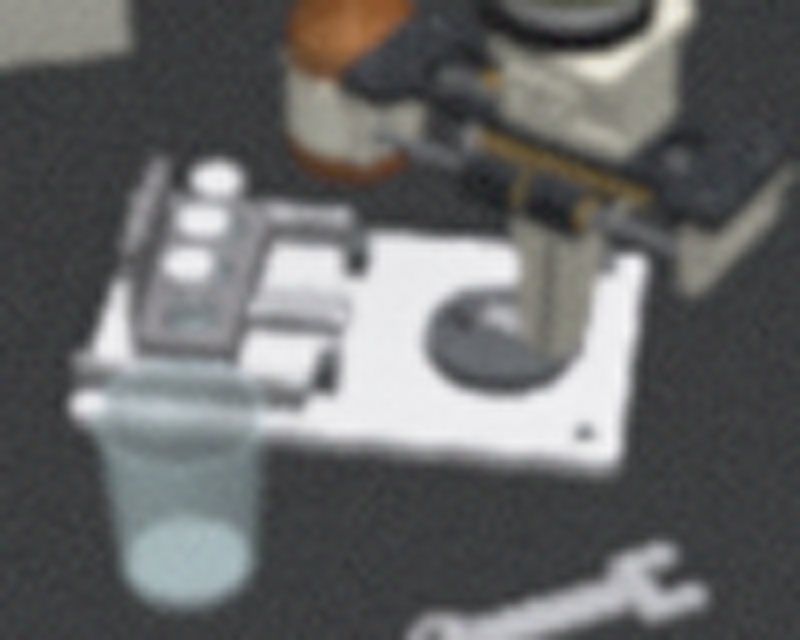

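View pics/t7.png

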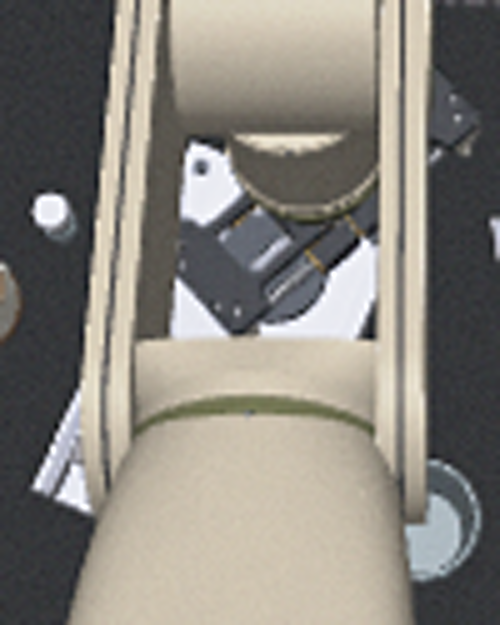

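Emit:
{"name": "arm_command", "arguments": {"commands": [[[-1,6.5,-1,0,0,-5,0],[-2,12,-1,0,0,-9,0],[-2,18,-1,0,0,-9,0],[-2,22,-1,0,0,-9,0],[-1.5,26,-1,0,0,-9,0]]]}}

```text
t: 5.6
eef_pos: [0.6384, 0.1221, 0.1304]
eef_rot: [0.937, 2.995, 0.001]
contact_force: [-5.6, -1.8, -0.7]
finger_gap: 0.003
```

```bash
python3 - <<'E'
from h import *
plan(arc([3.0,3.14,3.2]))
c=cam("side"); crop(c,195,140,100,80,8,"s8.png")
E
```

```text
t 5.6 st [ 54.9 -15.7  46.4] yaw 2.535 F [-5.6 -1.8 -0.7] q [ 0.11  0.4   1.5  -0.    1.24 -2.42] gap 0.003
[0.3, -8.4, 0.4, 0.1, 0.2, -0.8, 0]
[-0.2, -0.4, 0.4, 0.1, 0.2, -0.8, 0]
[-0.1, 3.1, 0.4, 0.1, 0.2, -0.8, 0]
```

View pics/s8.png

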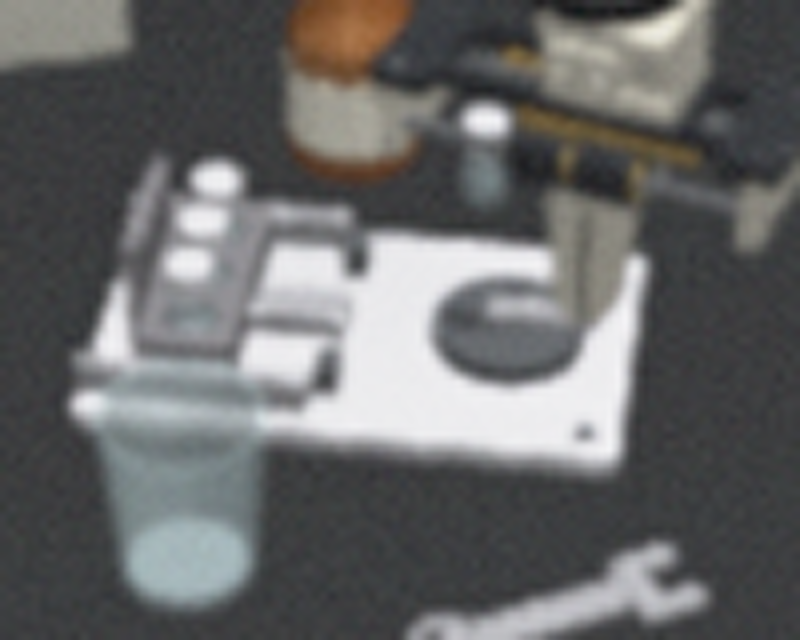

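Emit:
{"name": "arm_command", "arguments": {"commands": [[[0,-15,0,0,0,0,0],[0,-25,-20,0,0,0,0],[0,-25,-60,0,0,0,0],[0,-25,-100,0,0,0,0],[0,-25,-130,0,0,0,0]]]}}

```text
t: 6.15
eef_pos: [0.6254, 0.1016, 0.2648]
eef_rot: [0.934, 2.989, 0.006]
contact_force: [0.5, 0.3, 0.0]
finger_gap: 0.008
```

```bash
python3 - <<'E'
from h import *
# behind plate approach: jaw axis along station y ; yaw = YAW+pi/2=1.2566
plan([(-210,0,170,1.2566)])
c=cam("side"); crop(c,195,140,100,80,8,"s9.png")
c=cam("wrist");cv2.imwrite("pics/w9.png",c["color"][:,:,::-1])
E
```

```text
t 6.15 st [ 48.9 -39.2 180.8] yaw 2.536 F [0.5 0.3 0. ] q [ 0.08  0.23  1.44 -0.    1.46 -2.46] gap 0.008
[259.3, -37.0, 8.5, 0.6, 0.2, 73.3, 0]
```

View pics/s9.png

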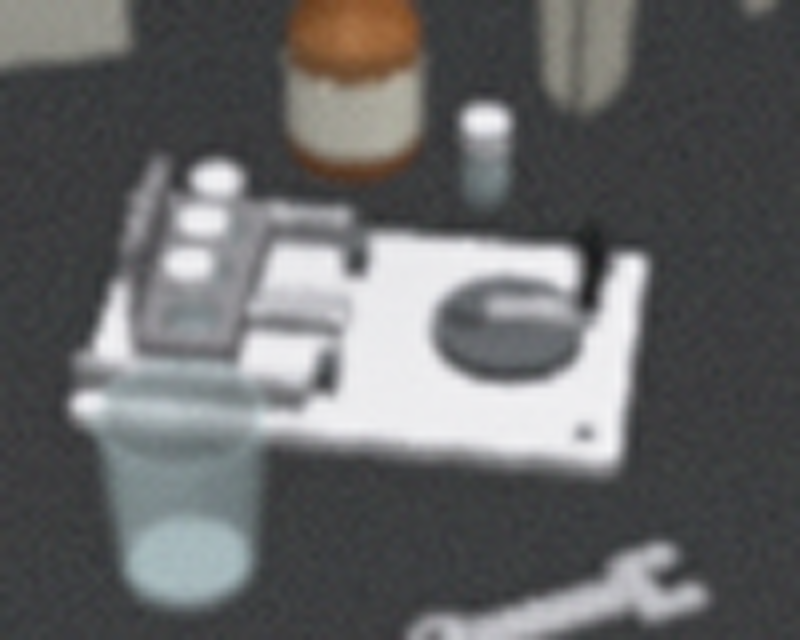

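View pics/w9.png

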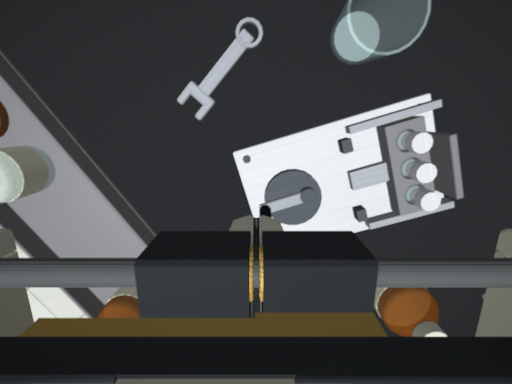

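```bash
python3 - <<'E'
from h import *
s=cam("side"); w=cam("wrist")
f=lambda p:((p[0]+.5)/8+195-.5,(p[1]+.5)/8+140-.5)
def stt(c,p,z):
    q=px2w(c,p,z); return np.round(w2s(q)[:2],1)
print("side disc",stt(s,f((508,328)),.025),"peg",stt(s,f((594,234)),.08), "levertip",stt(s,f((583,312)),.034))
print("wrist disc",stt(w,(293,197),.025),"hub",stt(w,(308,195),.035),"peg base",stt(w,(265,210),.08),"hole",stt(w,(247,159),.012))
E
```

```text
side disc [19.1 -3.8] peg [56.1 -0.3] levertip [52.8  1.6]
wrist disc [14.5 -2.3] hub [-2.8 -2.7] peg base [ 48.1 -14.4] hole [ 55.9 -61.7]
```

Emit:
{"name": "arm_command", "arguments": {"commands": [[[48,-7,0,0,0,8,0],[96,-14,0,0,0,16,0],[144,-21,0,0,0,24,0],[192,-28,0,0,0,32,0],[240,-35,0,0,0,40,0]]]}}

```text
t: 6.85
eef_pos: [0.4042, 0.2086, 0.2577]
eef_rot: [1.909, 2.492, 0.003]
contact_force: [0.1, 0.4, 0.7]
finger_gap: 0.004
```

```bash
python3 - <<'E'
from h import *
plan([(-215,0,140,1.2566),(-215,0,70,1.2566),(-215,0,36,1.2566)])
E
```

```text
t 6.85 st [-194.5   -5.8  173.7] yaw 1.834 F [0.1 0.4 0.7] q [ 0.36 -0.25  1.94 -0.    1.45 -1.47] gap 0.004
[16.0, -14.1, 33.6, 0.2, 0.0, 33.1, 0]
[16.1, -14.3, 103.6, 0.2, 0.0, 33.1, 0]
[16.2, -14.4, 137.6, 0.2, 0.0, 33.1, 0]
```

Emit:
{"name": "arm_command", "arguments": {"commands": [[[5,-4,20,0,0,8.5,0],[10,-8,40,0,0,17,0],[16,-14,60,0,0,25,0],[16,-14,70,0,0,33,0],[16,-14,80,0,0,33,0]]]}}

```text
t: 7.35
eef_pos: [0.388, 0.2198, 0.1774]
eef_rot: [2.534, 1.853, 0.003]
contact_force: [0.6, -0.5, -0.3]
finger_gap: 0.008
```

```bash
python3 - <<'E'
from h import *
plan([(-205,0,60,1.2566),(-200,0,36,1.2566)])
c=cam("side"); crop(c,165,120,100,80,8,"s10.png")
E
```

```text
t 7.35 st [-2.134e+02 -1.000e-01  9.340e+01] yaw 1.263 F [ 0.6 -0.5 -0.3] q [ 0.4  -0.2   2.05 -0.    1.29 -0.86] gap 0.008
[0.0, 8.3, 33.4, 0.2, -0.0, 0.4, 0]
[0.0, 13.2, 57.4, 0.2, -0.0, 0.4, 0]
```

View pics/s10.png

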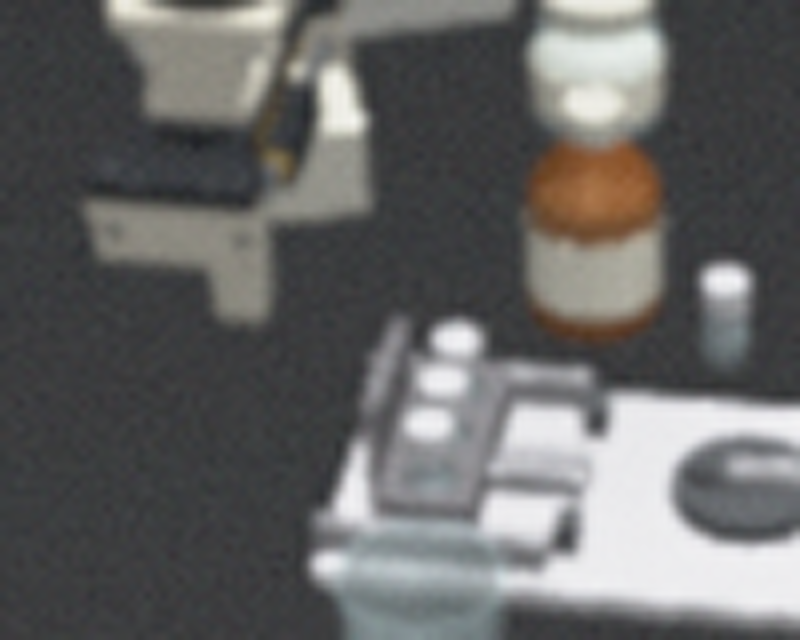

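Emit:
{"name": "arm_command", "arguments": {"commands": [[[0,4,20,0,0,0,0],[0,8,40,0,0,0,0],[0,13,58,0,0,0,0],[0,18,58,0,0,0,0],[0,23,58,0,0,0,0]]]}}

```text
t: 7.9
eef_pos: [0.4116, 0.213, 0.1217]
eef_rot: [2.528, 1.86, 0.005]
contact_force: [-0.1, 0.5, 0.1]
finger_gap: 0.008
```

```bash
python3 - <<'E'
from h import *
plan([(-180,0,36,1.2566),(-160,0,36,1.2566),(-150,0,36,1.2566),(-140,0,36,1.2566)])
c=cam("side"); crop(c,165,120,100,80,8,"s11.png")
E
```

```text
t 7.9 st [-188.8    0.6   37.7] yaw 1.269 F [-0.1  0.5  0.1] q [ 0.37 -0.07  2.04 -0.    1.17 -0.9 ] gap 0.008
[-0.7, 8.8, 1.7, 0.2, -0.1, 0.7, 0]
[-1.0, 28.8, 1.8, 0.2, -0.1, 0.7, 0]
[-1.1, 38.8, 1.8, 0.2, -0.1, 0.7, 0]
[-1.2, 48.8, 1.9, 0.2, -0.1, 0.7, 0]
```

View pics/s11.png

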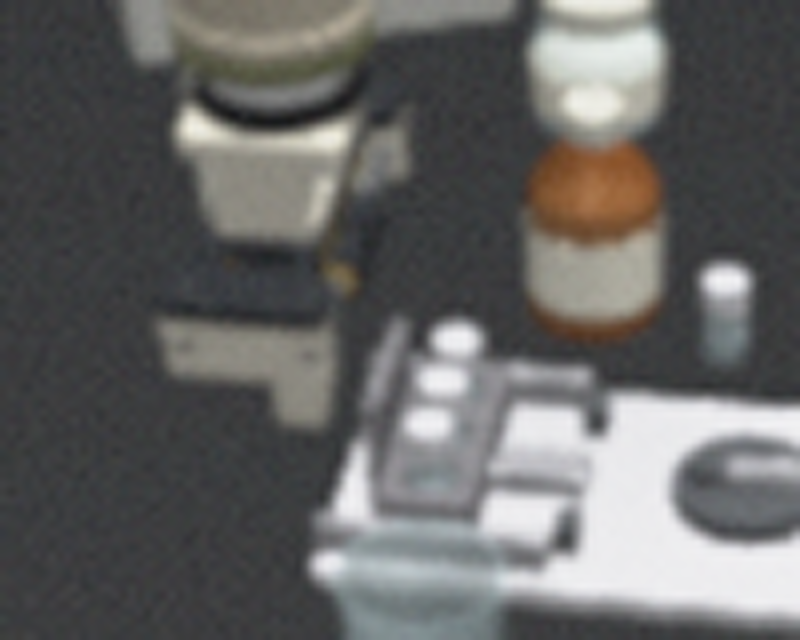

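Emit:
{"name": "arm_command", "arguments": {"commands": [[[0,9,2,0,0,0,0],[-0.5,18,2,0,0,0.5,0],[-1,26,2,0,0,0.5,0],[-1,32,2,0,0,0.5,0],[-1,38,2,0,0,0.5,0]]]}}

```text
t: 8.45
eef_pos: [0.4478, 0.2008, 0.12]
eef_rot: [2.538, 1.847, 0.006]
contact_force: [-3.6, 2.8, 2.6]
finger_gap: 0.003
```

```bash
python3 - <<'E'
from h import *
plan([(-135,0,36,1.2566),(-125,0,36,1.2566)])
c=cam("side"); crop(c,165,120,100,80,8,"s12.png")
E
```

```text
t 8.45 st [-150.7    0.3   36. ] yaw 1.258 F [-3.6  2.8  2.6] q [ 0.32  0.01  1.97 -0.    1.16 -0.94] gap 0.003
[-0.3, 15.7, 0.1, 0.2, -0.1, 0.1, 0]
[-0.3, 25.7, 0.1, 0.2, -0.1, 0.1, 0]
```

View pics/s12.png

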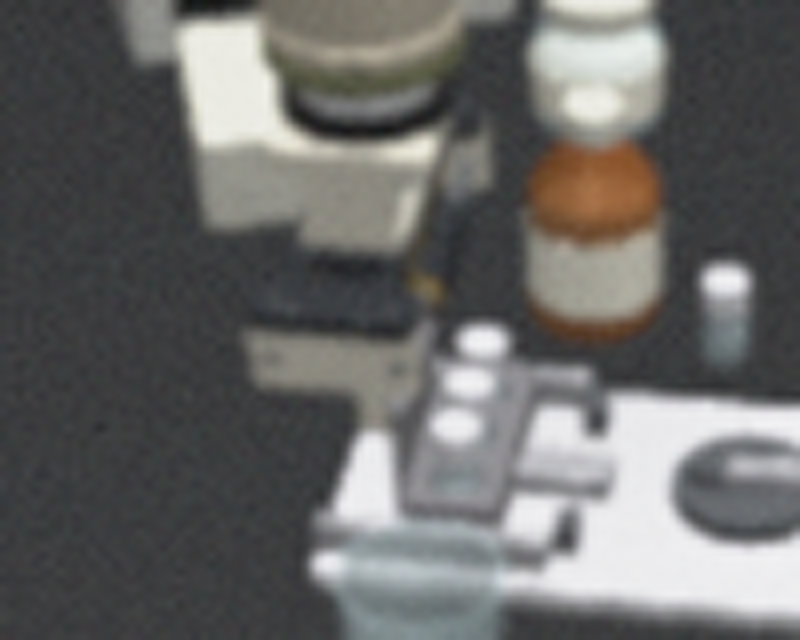

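Emit:
{"name": "arm_command", "arguments": {"commands": [[[0,6,0,0,0,0,0],[0,12,0,0,0,0,0],[0,17,0,0,0,0,0],[0,21,0,0,0,0,0],[0,24,0,0,0,0,0]]]}}

```text
t: 9.0
eef_pos: [0.4703, 0.1934, 0.1197]
eef_rot: [2.538, 1.847, 0.006]
contact_force: [-12.7, 4.1, 2.5]
finger_gap: 0.005
```

Emit:
{"name": "arm_command", "arguments": {"commands": [[[0,1,0,0,0,0,0],[0,2,0,0,0,0,0],[0,3,0,0,0,0,0],[0,3,0,0,0,0,0]]]}}

```text
t: 9.4
eef_pos: [0.4707, 0.1933, 0.1197]
eef_rot: [-2.539, -1.848, 0.0]
contact_force: [-18.7, 4.3, 11.5]
finger_gap: 0.004
```

```bash
python3 - <<'E'
from h import *
plan([(-125,0,36,1.2566)])
c=cam("side"); crop(c,165,120,100,80,8,"s13.png")
E
```

```text
t 9.4 st [-126.6    0.2   35.7] yaw 1.259 F [-18.7   4.3  11.5] q [ 0.29  0.06  1.92  0.    1.17 -0.97] gap 0.004
[-0.2, 1.6, -0.3, -0.1, -0.0, 0.1, 0]
```

View pics/s13.png

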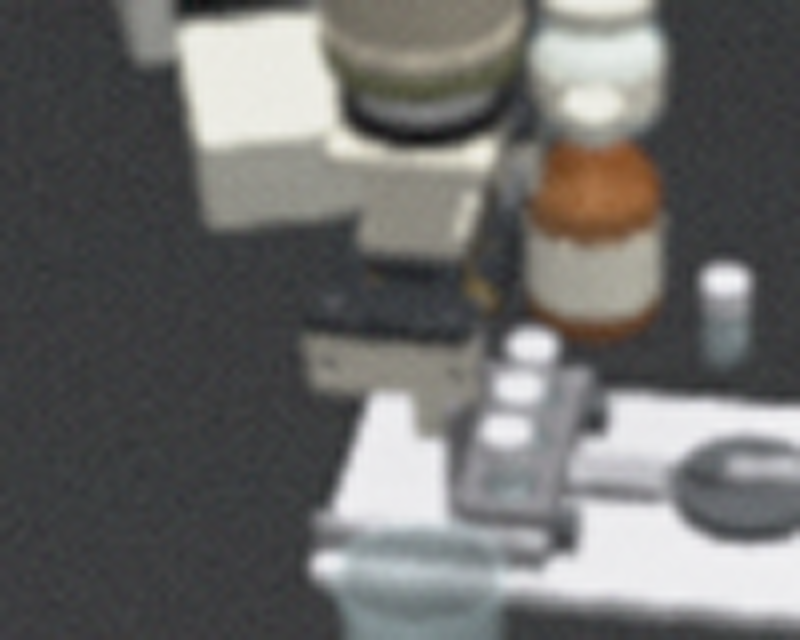

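Emit:
{"name": "arm_command", "arguments": {"commands": [[[0,-10,0,0,0,0,0],[0,-30,0,0,0,0,0],[0,-50,-30,0,0,0,0],[0,-60,-70,0,0,0,0],[0,-70,-110,0,0,0,0]]]}}

```text
t: 9.95
eef_pos: [0.4052, 0.214, 0.2306]
eef_rot: [2.537, 1.847, 0.007]
contact_force: [1.0, 0.8, 0.5]
finger_gap: 0.005
```

Emit:
{"name": "arm_command", "arguments": {"commands": [[[40,0,0,0,0,0,0],[85,0,0,0,0,0,0],[130,0,0,0,0,0,0],[170,0,0,0,0,0,0],[170,0,0,0,0,0,0]]]}}

```text
t: 10.45
eef_pos: [0.4589, 0.3795, 0.229]
eef_rot: [2.536, 1.85, 0.009]
contact_force: [-0.5, -0.9, 1.0]
finger_gap: 0.007
```

```bash
python3 - <<'E'
from h import *
info()
c=cam("side"); crop(c,165,120,130,100,6,"s14.png")
c=cam("top"); crop(c,165,150,100,105,6,"t14.png")
E
```

```text
t 10.45 st [-195.3  173.6  145. ] yaw 1.261 F [-0.5 -0.9  1. ] q [ 0.61  0.16  1.59 -0.    1.38 -0.65] gap 0.007
```

View pics/s14.png

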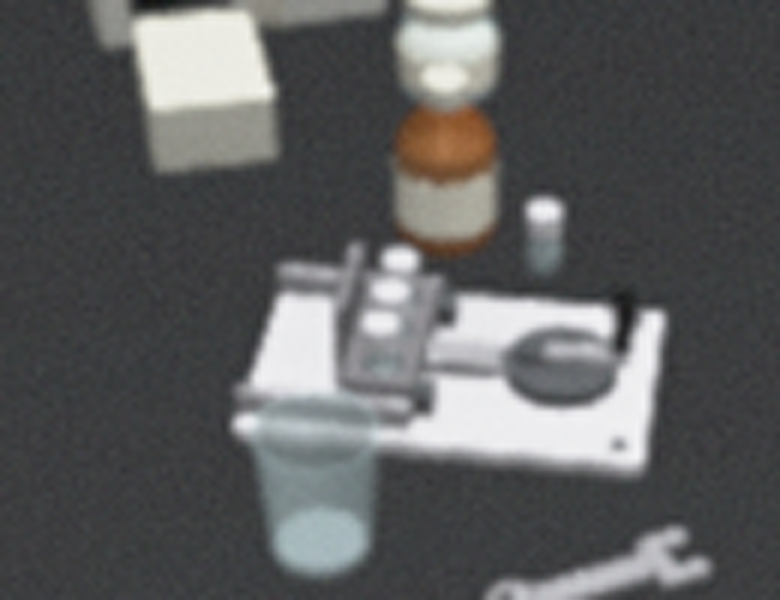

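View pics/t14.png

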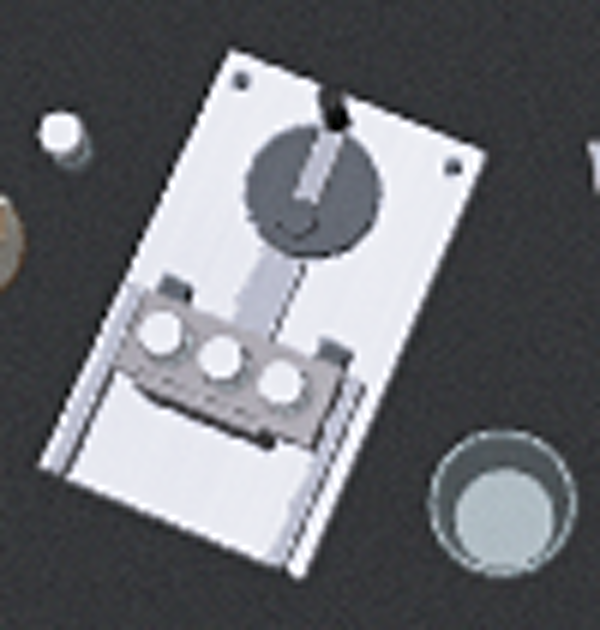

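```bash
python3 - <<'E'
from h import *
c=cam("top"); f=lambda p:((p[0]+.5)/6+165-.5,(p[1]+.5)/6+150-.5)
g=lambda p,z: w2s(px2w(c,f(p),z))[:2]
for a,b in (((131,399),(161,333)),((192,424),(222,357)),((252,449),(282,383))): print(g(b,.067)-g(a,.067))
d=g((314,191),.025);h=g((297,222),.035);print("disc",d,"hub",h,"pegtop",g((330,97),.08)); print(np.degrees(np.arctan2(*(d)[::-1])))
E
```

```text
[3.62605859e+01 2.92005069e-02]
[36.65290054  0.05069986]
[36.11659945 -0.33948673]
disc [17.67842637 -0.52363287] hub [-2.76679256 -0.83172053] pegtop [55.48857979  1.7708535 ]
-1.696598064472223
```

Tray has moved 36 mm, and the cam is within about 2° of its low point. The vials are upright and the fingers are clear.

```bash
python3 -c "
from bench import bot
print(bot.hand_in())"
```

```text
the job is handed in; nothing more can be done
None
```

I pushed the cam's peg counter-clockwise with the closed fingertips to the low point. Then I pushed the tray by its rear plate until it stopped against the stop blocks, took the fingers away and handed the job in at about 10.5 s. The hand-in gives no verdict.

These are the last checks, from the camera images:
- **Tray:** the vials had moved 36.1–36.7 mm forward in the top view. At the end of the push the force rose to about 20 N with almost no further motion, which fits the hard stop.
- **Cam:** the disc centre put the cam about 2° from its low point. The peg top was also close to the middle line, at (55, 2) mm in the station frame.
- **Vials and bystanders:** the three vials stood in their wells. The bystanders in view looked unmoved by eye; I did not measure them, and the wash bottle was outside the final pictures.
- **Robot:** the contact force was near zero once the fingers were clear.

One check disagreed: after the cam push, a wrist-camera reading put the peg at about (48, −14) mm. The peg was partly hidden behind the fingers there, so I relied on the side view, and the later top view confirmed it.

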